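Hang the two spanners back on the rail of the garage bench

ROBOT

A 6-joint arm with a two-finger parallel gripper is mounted at the origin on the work surface. World frame = base frame: x ahead of the robot, y to its left, z up, the work surface at z = 0. Lengths are in m, angles in rad, forces in N, time in s.
With the tool pointing down it reaches from about 0.275 to 0.875 m from the base axis. Payload 12.5 kg.
Tool frame: the origin (TCP) lies at the very end of the fingers, on their centre line; the grasp point (between the pads) lies 19 mm behind it; x points along the fingers, y is the direction in which the jaws open and shut, and the axes are right-handed (so a half turn about x gives the same grasp; the last joint's range is limited). The gripper opens to 85 mm and grips with 20 to 120 N. Pads are 22 mm wide; open, the fingers measure 114 mm over their backs; the gripper's body (76 mm by 85 mm) begins 54 mm behind the grasp point. The pads swing forward as they close: fully open they stand 13 mm farther back than shut.
Start: joints at [-1.327, 0.351, 1.652, -0, 1.139, -0.085], TCP at [0.178, -0.521, 0.231] pointing down, gripper open.
Joint ranges: [-2.75, 2.75], [-0.79, 2.1], [0.01, 2.65], [-1.57, 4.71], [0.07, 3.14], [-2.87, 2.87]. Speed limits (rad/s): [2.22, 2.22, 2.79, 3.14, 3.14, 3.14].

INTERFACE

Orientations are given as a 3x3 rotation matrix whose columns are the frame's x, y, z axes.
In Python, from bench import manip gives the robot as it stands. Calls block until the motion is done:
- manip.move_ptp(position, orientation): joint-space move of the TCP to a pose.
- manip.move_l(position, attitude=None, max_speed=0.15): straight line of the TCP; attitude=None keeps the orientation; max_speed is the mean speed in m/s.
- manip.move_j(angles): joint-space move.
- manip.set_gripper(opening, effort=None): opening from 0.0 (shut) to 1.0 (fully open); effort is the grip in N (None keeps the last); returns when the fingers have stopped.
- manip.dwell(seconds).
- manip.inverse_kinematics(position, orientation): joint angles nearest the present ones, or None.
- manip.grab_frame(name): name is "side" or "top"; returns (picture, depth): 384x512x3 uint8, red, green, blue; 384x512 float32, m along the optical axis (not along the pixel's ray), 0 where there is no reading.
- manip.get_calibration(name): a dict with "camera_matrix" (3x3 intrinsics, pixels), "R" (3x3) and "t" (3): a world point X has camera coordinates R X + t. Camera axes: x right, y down, z forward; pixel columns grow to the right and rows downward; lengths in m; the calibration is good to about 2 mm. A picture is of the moment at which its call begins. get_calibration takes no time and is no camera call.
A pose or a line that the arm cannot do raises manip.Unreachable and nothing moves.
- manip.sign_off(): hands the job in, once; it reports no verdict.
Trained networks look in the newest picture that a camera, given by its name, has taken for a name from the list of things; names that differ only in an ending like _2 or _b are one class to them, and where a whole thing is asked for, a point or a joint stands for the part that bears it (a point fixed in the world has none). Each returns a list of dicts, best first, with "confidence" (0 to 1); they miss things now and then, are a little off and sometimes report something else, mostly with a low value. They report only what shows in the picture. A call takes as long as a camera call. They do not tell look-alikes from the thing itself.
- manip.look_for(camera, name): "at" ([x, y, z] in m, in world coordinates, good to about 4 mm: the middle of the surface that is visible of it).
Readings, each from a call of its own:
- manip.current_time(): time.
- manip.current_qpos(): joint angles.
- manip.current_joint_vel(): joint speeds.
- manip.current_joint_torque(): joint torques, N m.
- manip.current_ee_pos(): TCP position.
- manip.current_tcp_rot(): TCP orientation.
- manip.current_force(): force on the tool from outside, world axes, zero at the start.
- manip.current_ft_torque(): the same for the moment, N m.
- manip.current_grip_width(): opening from 0.0 (shut) to 1.0 (fully open).
Only numpy, scipy, OpenCV 4.12 (cv2) and the standard library are available. Lean on these libraries where they do the work, as an engineer would, in place of code of your own. Each camera call takes 0.05 s, during which the arm holds its last target. There are 200 camera calls.

TASK

Tidy the garage bench: hang each of the two loose spanners by its closed ring end on the slanted peg of its own handle colour, blue on blue and orange on orange, so that both hang freely with the open jaw downwards. Do not move the spray can, the grease jar or the black socket, and do not let a spanner hit the floor.

Things in the scene. Friction and masses are not known exactly. Their poses are not given: they have to be found in the camera images.
- blue_spanner: loose combination spanner with a blue handle, 165 mm long, about 0.16 kg, lying flat on the bench. Origin: middle of its length, on its underside. x runs along it to the closed ring, -x to the open jaw (30 mm wide), z is up as it lies. Both ends are bright steel, 10 mm thick, their undersides at z = 0; the blue handle is 72 mm long (x -36 to +36 mm), 15 mm wide, raised: it fills z = 10 to 22 mm. Centre of mass within a few mm of the middle of the handle
- blue_ring (a point): centre of the hole of the blue spanner's closed ring, at x = 65 mm, z = 5 mm in the spanner's frame; hole diameter 22 mm, ring outside diameter 36 mm, 10 mm thick; axes as the spanner's
- blue_peg: fixed round blue peg, 10 mm in diameter and 60 mm long, standing out from a blue plate (36 mm wide, 44 mm high) on the front of the rail. Origin: its root on the plate's front face, 183 mm above the bench; z runs along the peg to its free tip, which points towards the robot's side and up, 50 degrees above level; y is level, along the rail. There is nothing on its tip: a ring slides on along -z, and a spanner let go on it swings down and hangs
- orange_spanner: loose combination spanner with an orange handle, 165 mm long, about 0.16 kg, lying flat on the bench. Origin: middle of its length, on its underside. x runs along it to the closed ring, -x to the open jaw (30 mm wide), z is up as it lies. Both ends are bright steel, 10 mm thick, their undersides at z = 0; the orange handle is 72 mm long (x -36 to +36 mm), 15 mm wide, raised: it fills z = 10 to 22 mm. Centre of mass within a few mm of the middle of the handle
- orange_ring (a point): centre of the hole of the orange spanner's closed ring, at x = 65 mm, z = 5 mm in the spanner's frame; hole diameter 22 mm, ring outside diameter 36 mm, 10 mm thick; axes as the spanner's
- orange_peg: fixed round orange peg, 10 mm in diameter and 60 mm long, standing out from an orange plate (36 mm wide, 44 mm high) on the front of the rail. Origin: its root on the plate's front face, 183 mm above the bench; z runs along the peg to its free tip, which points towards the robot's side and up, 50 degrees above level; y is level, along the rail. There is nothing on its tip: a ring slides on along -z, and a spanner let go on it swings down and hangs
- rack: fixed rail stand that carries the two pegs side by side (either colour may be on either side, 120 to 170 mm apart): grey base plate 100 by 300 mm, 10 mm thick, reaching from 30 mm in front (-x) of the origin to 70 mm behind it; two blue posts at y = -138 and +138 mm, 200 mm high; a steel rail 34 mm high, 8 mm thick, between them at 166 to 200 mm height, its front face 8 mm behind the origin. Origin: on the bench under the peg roots; y along the rail, -x the front
- spray_can: loose red spray can, 58 mm in diameter, 150 mm high, to be left alone. Origin: centre of its underside
- grease_jar: loose yellow jar with a black cap, 60 mm in diameter, 60 mm high, to be left alone. Origin: centre of its underside
- socket: loose black steel socket (short tube), 34 mm in diameter, 40 mm high, to be left alone. Origin: centre of its underside
Things that resemble listed ones, but are neither listed nor needed, are in the scene too. Leave any brown look-alike of the blue_spanner alone.

How it is judged:
At the end, for the whole second after the job is handed in: Each spanner hangs still on the peg of its own colour: the peg runs through the ring (ring centre from 6 mm behind the root to 52 mm along the peg, within 9 mm sideways and 16 mm up or down of the peg's axis), its long axis within 0.5 rad of vertical (z of blue_ring in the frame of blue_peg between -0.006 and 0.052 m and y of blue_ring in the frame of blue_peg between -0.009 and 0.009 m and x of blue_ring in the frame of blue_peg between -0.016 and 0.016 m and angle between each of blue_spanner, orange_spanner's own x axis and vertical below 0.5 rad and linear speed of each of blue_spanner, orange_spanner below 0.03 m/s and angular speed of each of blue_spanner, orange_spanner below 0.4 rad/s and z of orange_ring in the frame of orange_peg between -0.006 and 0.052 m and y of orange_ring in the frame of orange_peg between -0.009 and 0.009 m and x of orange_ring in the frame of orange_peg between -0.016 and 0.016 m); the robot touches nothing.
It fails at once if the spray can is pushed more than 25 mm or tipped over (distance of spray_can from where it was at the start of the episode above 0.025 m or angle between spray_can's own z axis and vertical above 0.5 rad).
It fails at once if the grease jar is pushed more than 25 mm or tipped over (distance of grease_jar from where it was at the start of the episode above 0.025 m or angle between grease_jar's own z axis and vertical above 0.5 rad).
It fails at once if the black socket is pushed more than 25 mm or tipped over (distance of socket from where it was at the start of the episode above 0.025 m or angle between socket's own z axis and vertical above 0.5 rad).
It fails at once if a spanner falls to the floor (height (world z) of any of blue_spanner, orange_spanner below -0.1 m).
It also fails if it takes over 69 s, if anything falls off the work surface, if the arm or the gripper's body presses on something with over 40 N, if the wrist force passes 120 N, or if a joint passes its speed limit or range.

## Working session

There is one attempt and no reset: what is moved stays moved. The work goes in short steps, each a Python script; the robot and the scene stay as the last script left them, time stands still between calls to the robot, and variables do not carry over. Pictures are saved under pics/ and viewed, about 8 in all and at most 12, crops included, and the job is handed in when it is done.

```bash
mkdir -p pics; ls; python3 - <<'E'
from bench import manip
import cv2,numpy as np
for c in ("top","side"):
    im,d=manip.grab_frame(c); cv2.imwrite(f"pics/{c}0.png",cv2.resize(im[:,:,::-1],(800,600)))
    np.savez(f"{c}0.npz",im=im,d=d)
    K=manip.get_calibration(c); print(c,np.round(K["camera_matrix"],1).tolist(),np.round(-K["R"].T@K["t"],3),np.round(K["R"],2).tolist())
    for n in ["blue_spanner","orange_spanner","blue_ring","orange_ring","blue_peg","orange_peg","rack","spray_can","grease_jar","socket"]:
        print(n,[(np.round(r["at"],3).tolist(),round(r["confidence"],2)) for r in manip.look_for(c,n)][:3])
print(manip.current_time())
E
```

```text
pics
top [[450.9, 0.0, 253.8], [0.0, 450.9, 189.4], [0.0, 0.0, 1.0]] [ 0.455 -0.022  1.146] [[0.03, -1.0, -0.01], [-0.98, -0.02, -0.18], [0.17, 0.02, -0.98]]
blue_spanner [([0.465, -0.127, 0.017], 0.65), ([0.846, -0.074, 0.017], 0.62)]
orange_spanner [([0.505, -0.285, 0.016], 0.76)]
blue_ring [([0.842, -0.075, 0.013], 0.84), ([0.463, -0.122, 0.018], 0.58)]
orange_ring [([0.505, -0.284, 0.019], 0.56)]
blue_peg [([0.615, 0.186, 0.21], 0.49)]
orange_peg []
rack [([0.638, 0.115, 0.011], 0.82)]
spray_can [([0.708, -0.261, 0.138], 0.75)]
grease_jar [([0.689, -0.124, 0.056], 0.94)]
socket [([0.424, 0.198, 0.04], 0.55), ([0.507, -0.282, 0.018], 0.53)]
side [[396.1, 0.0, 252.0], [0.0, 396.1, 189.9], [0.0, 0.0, 1.0]] [0.283 0.649 0.702] [[-0.88, -0.47, -0.01], [-0.28, 0.53, -0.8], [0.38, -0.7, -0.6]]
blue_spanner [([0.456, -0.121, 0.012], 0.88), ([0.836, -0.057, 0.009], 0.57), ([0.502, -0.286, 0.01], 0.29)]
orange_spanner []
blue_ring [([0.836, -0.058, 0.008], 0.76), ([0.461, -0.123, 0.013], 0.58)]
orange_ring [([0.5, -0.284, 0.011], 0.67)]
blue_peg [([0.684, -0.109, 0.024], 0.59), ([0.609, 0.189, 0.211], 0.47)]
orange_peg [([0.599, 0.041, 0.211], 0.42)]
rack [([0.642, 0.138, 0.007], 0.64)]
spray_can [([0.707, -0.253, 0.102], 0.64)]
grease_jar [([0.684, -0.108, 0.027], 0.58)]
socket [([0.415, 0.206, 0.027], 0.58)]
1.1
```

View pics/top0.png

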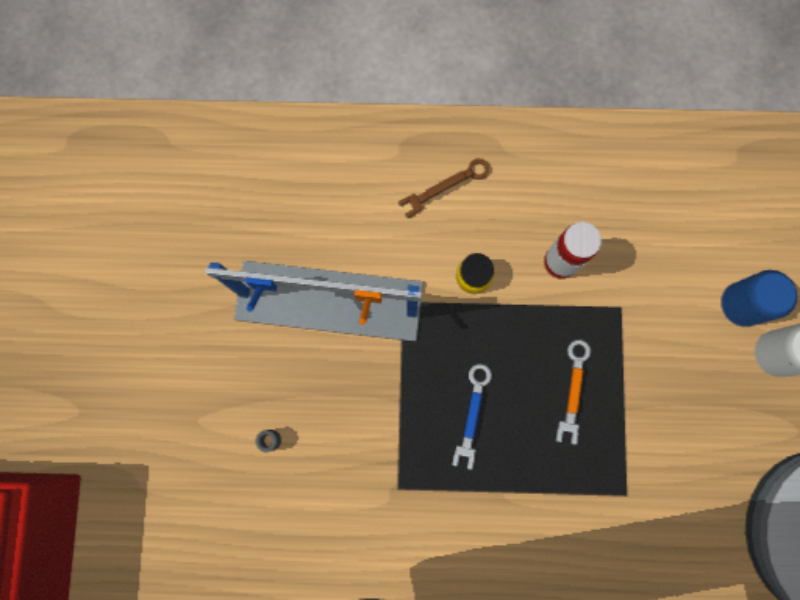

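View pics/side0.png

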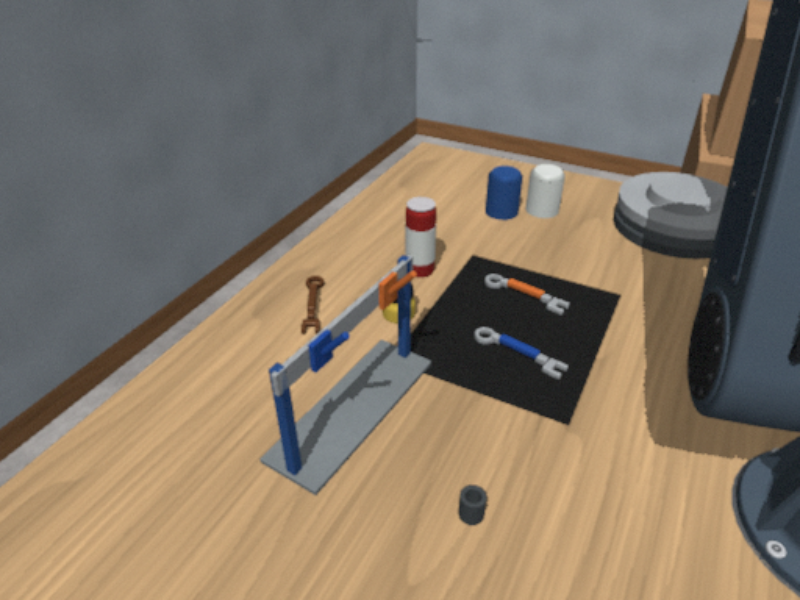

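The blue spanner is at (472,415), with its ring at (480,375). The orange one is at (574,395), with its ring at (578,351). The brown look-alike at (445,187) lies alone, off the mat. The blue peg is at (258,295) and the orange peg at (366,305). Next I'll measure poses from colour and depth.

```bash
cat > h.py <<'E'
from bench import manip
import cv2,numpy as np
def cloud(c,im,d):
    K=manip.get_calibration(c);M=K["camera_matrix"]
    v,u=np.mgrid[:384,:512]; P=np.stack([(u-M[0,2])/M[0,0]*d,(v-M[1,2])/M[1,1]*d,d],-1)
    return (P-K["t"])@K["R"]
def masks(im):
    h=cv2.cvtColor(im,cv2.COLOR_RGB2HSV); H,S,V=[h[...,i].astype(int) for i in range(3)]
    return {"blue":(H>100)&(H<120)&(S>150)&(V>60),"orange":(H>5)&(H<16)&(S>200)&(V>150),"steel":(S<60)&(V>110)}
E
python3 - <<'E'
from h import *
pts={}
for c in ("top","side"):
    z=np.load(c+"0.npz");X=cloud(c,z["im"],z["d"]);m=masks(z["im"]);ok=z["d"]>0
    box=lambda x0,x1,y0,y1,z0,z1:ok&(X[...,0]>x0)&(X[...,0]<x1)&(X[...,1]>y0)&(X[...,1]<y1)&(X[...,2]>z0)&(X[...,2]<z1)
    print("==",c,"mat z",np.median(X[box(.4,.45,-.24,-.17,-.05,.05)][:,2]))
    for n,b in (("blue",(.36,.58,-.2,-.05)),("orange",(.4,.62,-.35,-.21))):
        P=X[box(*b,-.02,.04)&m[n]]; cen=P.mean(0);w,V=np.linalg.eigh(np.cov(P[:,:2].T));a=V[:,1]*np.sign(V[0,1])
        s=(P[:,:2]-cen[:2])@a;mid=cen[:2]+a*(np.percentile(s,1)+np.percentile(s,99))/2
        print(n,"handle n",len(P),"cen",cen.round(4),"mid",mid.round(4),"yaw",np.arctan2(a[1],a[0]).round(3),"len",np.ptp(np.percentile(s,[1,99])).round(3))
        S=X[box(*b,.003,.03)&m["steel"]]; s=(S[:,:2]-mid)@a; t=(S[:,:2]-mid)@[-a[1],a[0]]
        r=s>.045; print("  ring: s range",np.percentile(s,[1,99]).round(4),"ring t range",np.percentile(t[r],[2,98]).round(4),"jaw t",np.percentile(t[s<-.06],[2,98]).round(4),"z",np.median(S[:,2]).round(4))
        if r.sum(): 
            (cx,cy),rad=cv2.minEnclosingCircle(S[r&(s>.048)][:,:2].astype(np.float32)); print("  ringcircle",round(cx,4),round(cy,4),round(rad,4))
    R=X[box(.56,.72,-.05,.28,.192,.215)&m["steel"]]
    w,V=np.linalg.eigh(np.cov(R[:,:2].T));a=V[:,1]*np.sign(V[1,1]); print("rail",len(R),R.mean(0).round(4),"psi",np.arctan2(-a[0],a[1]).round(4))
    for n,b in (("blue",(.53,.72,.12,.225)),("orange",(.53,.72,-.02,.1))):
        P=X[box(*b,.14,.25)&m[n]]; pts[c+n]=P; print("peg",n,len(P))
        if len(P): print(P.min(0).round(3),P.max(0).round(3))
np.savez("pegs.npz",**pts)
E
```

```text
== top mat z 0.0011741088145232434
blue handle n 195 cen [ 0.4681 -0.1263  0.0201] mid [ 0.4684 -0.1264] yaw -0.186 len 0.068
  ring: s range [-0.0808  0.0802] ring t range [-0.015   0.0168] jaw t [-0.0144  0.0153] z 0.0108
  ringcircle 0.5322 -0.1381 0.0181
orange handle n 162 cen [ 0.5112 -0.2867  0.0218] mid [ 0.5113 -0.2868] yaw -0.156 len 0.067
  ring: s range [-0.0809  0.0801] ring t range [-0.0162  0.0161] jaw t [-0.0156  0.0153] z 0.0108
  ringcircle 0.5759 -0.2975 0.0187
rail 470 [0.64   0.1138 0.2002] psi -0.093
peg blue 164
[0.595 0.167 0.167] [0.642 0.202 0.235]
peg orange 79
[0.582 0.017 0.193] [0.628 0.052 0.232]
== side mat z 0.0016772343713346168
blue handle n 176 cen [ 0.4672 -0.1233  0.0183] mid [ 0.4672 -0.1234] yaw -0.192 len 0.067
  ring: s range [-0.0805  0.08  ] ring t range [-0.0153  0.015 ] jaw t [-0.017   0.0139] z 0.01
  ringcircle 0.5311 -0.1374 0.0181<stdin>:8: RuntimeWarning: Mean of empty slice.
  ret = um.true_divide(
  avg = a.mean(axis, **keepdims_kw)
<stdin>:8: RuntimeWarning: Degrees of freedom <= 0 for slice
  c *= np.true_divide(1, fact)
  c *= np.true_divide(1, fact)
Traceback (most recent call last):
IndexError: index -1 is out of bounds for axis 0 with size 0
```

```bash
cat >> h.py <<'E'
psi=-0.093
n=np.array([np.cos(psi),np.sin(psi),0]);yr=np.array([-np.sin(psi),np.cos(psi),0]);ez=np.array([0,0,1.])
c5,s5=np.cos(np.radians(50)),np.sin(np.radians(50))
p=-c5*n+s5*ez; u=s5*n+c5*ez   # peg axis, in-plane "up"
E
python3 - <<'E'
from h import *
from scipy.optimize import least_squares
C={}
for c in ("top","side"):
    z=np.load(c+"0.npz");X=cloud(c,z["im"],z["d"]);ok=z["d"]>0
    h=cv2.cvtColor(z["im"],cv2.COLOR_RGB2HSV).astype(int)
    for k,b,hr in (("blue",(.53,.72,.12,.225),(100,125)),("orange",(.53,.72,-.02,.1),(3,18))):
        m=ok&(h[...,0]>hr[0])&(h[...,0]<hr[1])&(h[...,1]>170)&(X[...,0]>b[0])&(X[...,0]<b[1])&(X[...,1]>b[2])&(X[...,1]<b[3])&(X[...,2]>.15)&(X[...,2]<.25)
        C[c,k]=X[m]
base=np.array([.640,.1138,0])-.012*n
for k,y0 in (("blue",.075),("orange",-.075)):
    for src in (("top",),("side",),("top","side")):
        P=np.vstack([C[s,k] for s in src])
        def res(q,full=False):
            o=base+q[0]*n+q[1]*yr+ez*.183; D=P-o; t=D@p; r=np.linalg.norm(D-np.outer(t,p),axis=1)
            dc=np.abs(np.where((t>0)&(t<=.062),r-.005,.05)); dc=np.where((t>.057)&(r<.006),np.minimum(dc,abs(t-.06)),dc)
            x,y,zz=D@n,D@yr,D@ez
            dp=np.hypot(np.minimum(abs(x),.02),np.maximum(abs(y)-.018,0)); dp=np.hypot(dp,np.maximum(abs(zz)-.022,0))
            return np.minimum(dc,dp)
        best=min((least_squares(res,[a,y],loss="soft_l1",f_scale=.002,diff_step=1e-3,x_scale=.01) for a in (-.006,0,.006) for y in np.arange(y0-.02,y0+.021,.01)),key=lambda r:r.cost)
        o=base+best.x[0]*n+best.x[1]*yr; print(k,src,len(P),"q",best.x.round(4),"root",o.round(4),"med res",np.median(res(best.x)).round(4))
E
```

```text
blue ('top',) 149 q [0.0017 0.0717] root [0.6364 0.1861 0.    ] med res 0.0017
blue ('side',) 290 q [0.0004 0.0704] root [0.635 0.185 0.   ] med res 0.0008
blue ('top', 'side') 439 q [0.0007 0.0705] root [0.6353 0.185  0.    ] med res 0.001
orange ('top',) 157 q [ 0.0016 -0.0792] root [0.6223 0.0359 0.    ] med res 0.0014
orange ('side',) 248 q [ 0.0006 -0.0801] root [0.6212 0.0352 0.    ] med res 0.001
orange ('top', 'side') 405 q [ 0.0009 -0.08  ] root [0.6215 0.0352 0.    ] med res 0.0011
```

```bash
cat >> h.py <<'E'
SP={"blue":(np.array([.4680,-.1255,.001]),-.186),"orange":(np.array([.5112,-.2868,.001]),-.160)}
ROOT={"blue":np.array([.6353,.185,.183]),"orange":np.array([.6215,.0352,.183])}
G=-.012; Z=.004
def tool(sx,sy,sz): return np.column_stack([-sz,sy,-np.cross(sz,sy)])
def grasp(k,dz=0,s=1):
    o,a=SP[k]; sx=np.array([np.cos(a),np.sin(a),0]);sy=np.array([-np.sin(a),np.cos(a),0])
    return o+G*sx+(Z+dz)*ez, tool(sx,s*sy,ez)
def hang(k,t,th=0,s=1,off=0):
    """TCP pose with ring centre at t along the peg (off: shift along u), spanner swung down by th about ring"""
    U=np.cos(th)*u+np.sin(th)*p; 
    if th: U=np.cos(th)*u+np.sin(th)*np.cross(u,yr)*0+np.sin(th)*(-(-p)) if False else np.cos(th)*u-np.sin(th)*(-p)
    W=np.cross(U,yr)
    ring=ROOT[k]+t*p+off*u
    return ring-(.065-G)*U+(Z-.005)*W, tool(U,s*yr,W)
E
python3 - <<'E'
from h import *
print(p,np.cross(u,yr))
for k in SP:
  for s in (1,-1):
    for nm,P in [("g",grasp(k,0,s)),("up",grasp(k,.2,s)),("pre",hang(k,.085,0,s)),("in",hang(k,.02,0,s)),("t20",hang(k,.02,.35,s)),("t-35",hang(k,.02,.6,s))]:
        q=manip.inverse_kinematics(*P); print(k,s,nm,P[0].round(3),P[1][:,0].round(2),None if q is None else np.round(q,2))
E
```

```text
[-0.64000988  0.05969311  0.76604444] [-0.64000988  0.05969311  0.76604444]
blue 1 g [ 0.456 -0.123  0.005] [-0. -0. -1.] [-0.36  0.59  1.99 -0.    0.56 -1.75]
blue 1 up [ 0.456 -0.123  0.205] [-0. -0. -1.] [-0.36  0.24  1.87 -0.    1.03 -1.75]
blue 1 pre [0.523 0.195 0.198] [ 0.64 -0.06 -0.77] [ 0.43  0.25  2.08 -1.07  0.37 -0.11]
blue 1 in [0.564 0.192 0.148] [ 0.64 -0.06 -0.77] [ 0.38  0.4   2.03 -1.34  0.31  0.13]
blue 1 t20 [0.585 0.19  0.131] [ 0.86 -0.08 -0.5 ] [0.42 0.55 2.13 3.89 0.67 1.22]
blue 1 t-35 [0.603 0.188 0.124] [ 0.96 -0.09 -0.27] [0.43 0.72 2.14 3.73 1.05 1.41]
blue -1 g [ 0.456 -0.123  0.005] [-0. -0. -1.] [-0.36  0.59  1.99 -0.    0.56  1.39]
blue -1 up [ 0.456 -0.123  0.205] [-0. -0. -1.] [-0.36  0.24  1.87 -0.    1.03  1.39]
blue -1 pre [0.523 0.195 0.198] [ 0.64 -0.06 -0.77] None
blue -1 in [0.564 0.192 0.148] [ 0.64 -0.06 -0.77] None
blue -1 t20 [0.585 0.19  0.131] [ 0.86 -0.08 -0.5 ] [ 0.42  0.55  2.13  3.89  0.67 -1.93]
blue -1 t-35 [0.603 0.188 0.124] [ 0.96 -0.09 -0.27] [ 0.43  0.72  2.14  3.73  1.05 -1.74]
orange 1 g [ 0.499 -0.285  0.005] [-0. -0. -1.
[... 315 characters left out ...]
[0.571 0.04  0.131] [ 0.86 -0.08 -0.5 ] [0.04 0.49 2.29 3.33 0.7  1.5 ]
orange 1 t-35 [0.589 0.038 0.124] [ 0.96 -0.09 -0.27] [0.05 0.69 2.3  3.29 1.15 1.55]
orange -1 g [ 0.499 -0.285  0.005] [-0. -0. -1.] [-0.6   0.71  1.72 -0.    0.71  1.13]
orange -1 up [ 0.499 -0.285  0.205] [-0. -0. -1.] [-0.6   0.42  1.61 -0.    1.1   1.13]
orange -1 pre [0.509 0.046 0.198] [ 0.64 -0.06 -0.77] [ 0.04  0.13  2.23 -0.82  0.12  2.49]
orange -1 in [0.551 0.042 0.148] [ 0.64 -0.06 -0.77] [ 0.03  0.31  2.18  4.25  0.09 -2.58]
orange -1 t20 [0.571 0.04  0.131] [ 0.86 -0.08 -0.5 ] [ 0.04  0.49  2.29  3.33  0.7  -1.64]
orange -1 t-35 [0.589 0.038 0.124] [ 0.96 -0.09 -0.27] [ 0.05  0.69  2.3   3.29  1.15 -1.59]
```

```bash
python3 - <<'E'
t=open("h.py").read(); i=t.index("G=-.012"); 
open("h.py","w").write(t[:i]+'''PHI=np.radians(15); TCPS=np.array([-.008,0,.006])  # grip pitch, TCP in the spanner frame
def pose(o,sx,sy,s):
    sz=np.cross(sx,sy); tx=-np.cos(PHI)*sz+np.sin(PHI)*sx; ty=s*sy
    return o+TCPS[0]*sx+TCPS[2]*sz, np.column_stack([tx,ty,np.cross(tx,ty)])
def grasp(k,dz=0,s=1):
    o,a=SP[k]; return pose(o+dz*ez,np.array([np.cos(a),np.sin(a),0]),np.array([-np.sin(a),np.cos(a),0]),s)
def hang(k,t,th,s=1,off=(0,0)):
    """TCP pose with ring centre at t along the peg (+off along u, yr), spanner swung down by th about the ring"""
    U=np.cos(th)*u+np.sin(th)*p; W=np.cross(U,yr)
    ring=ROOT[k]+t*p+off[0]*u+off[1]*yr
    return pose(ring-.065*U-.005*W,U,yr,s)
''')
E
python3 - <<'E'
from h import *
for k in SP:
  for s in (1,-1):
    for nm,P in [("g",grasp(k,0,s)),("up",grasp(k,.25,s)),("pre",hang(k,.085,.17,s)),("mid",hang(k,.05,.17,s)),("in",hang(k,.02,.17,s)),("t",hang(k,.02,.4,s)),("out",hang(k,.15,.4,s))]:
        q=manip.inverse_kinematics(*P); print(k,s,nm,P[0].round(3),P[1][:,0].round(2),None if q is None else np.round(q,2))
E
```

```text
blue 1 g [ 0.46  -0.124  0.007] [ 0.25 -0.05 -0.97] [-0.39  0.55  2.15  0.27  0.2  -2.03]
blue 1 up [ 0.46  -0.124  0.257] [ 0.25 -0.05 -0.97] [-0.39  0.07  1.97  0.07  0.85 -1.81]
blue 1 pre [0.533 0.195 0.193] [ 0.9  -0.08 -0.43] [0.51 0.39 2.24 3.99 0.75 1.16]
blue 1 mid [0.556 0.192 0.166] [ 0.9  -0.08 -0.43] [0.47 0.48 2.21 3.91 0.77 1.23]
blue 1 in [0.575 0.191 0.143] [ 0.9  -0.08 -0.43] [0.45 0.55 2.17 3.85 0.79 1.27]
blue 1 t [0.589 0.189 0.134] [ 0.97 -0.09 -0.21] [0.45 0.72 2.17 3.73 1.15 1.43]
blue 1 out [0.505 0.197 0.233] [ 0.97 -0.09 -0.21] [0.59 0.4  2.33 3.93 1.05 1.28]
blue -1 g [ 0.46  -0.124  0.007] [ 0.25 -0.05 -0.97] [-0.39  0.55  2.15  0.27  0.2   1.11]
blue -1 up [ 0.46  -0.124  0.257] [ 0.25 -0.05 -0.97] [-0.39  0.07  1.97  0.07  0.85  1.33]
blue -1 pre [0.533 0.195 0.193] [ 0.9  -0.08 -0.43] [ 0.51  0.39  2.24  3.99  0.75 -1.99]
blue -1 mid [0.556 0.192 0.166] [ 0.9  -0.08 -0.43] [ 0.47  0.48  2.21  3.91  0.77 -1.91]
blue -1 in [0.575 0.191 0.143] [ 0.9  -0.08 -0.43] [ 0.45  0.55  2.17  3.85  0.79 -1.87]
blue -1 t [0.589 0.189 0.134] [ 0.97 -0.09 -0.21] [ 0.4
[... 673 characters left out ...]
233] [ 0.97 -0.09 -0.21] [0.11 0.33 2.53 3.36 1.08 1.51]
orange -1 g [ 0.503 -0.286  0.007] [ 0.26 -0.04 -0.97] [-0.65  0.65  1.88  0.32  0.39  0.79]
orange -1 up [ 0.503 -0.286  0.257] [ 0.26 -0.04 -0.97] [-0.65  0.27  1.72  0.15  0.93  1.  ]
orange -1 pre [0.519 0.045 0.193] [ 0.9  -0.08 -0.43] [ 0.07  0.31  2.42  3.37  0.72 -1.67]
orange -1 mid [0.542 0.043 0.166] [ 0.9  -0.08 -0.43] [ 0.06  0.41  2.38  3.34  0.79 -1.64]
orange -1 in [0.561 0.041 0.143] [ 0.9  -0.08 -0.43] [ 0.05  0.5   2.34  3.32  0.83 -1.63]
orange -1 t [0.575 0.04  0.134] [ 0.97 -0.09 -0.21] [ 0.05  0.71  2.33  3.29  1.26 -1.59]
orange -1 out [0.492 0.047 0.233] [ 0.97 -0.09 -0.21] [ 0.11  0.33  2.53  3.36  1.08 -1.63]
```

```bash
cat >> h.py <<'E'
def shot(name,crop=None):
    for c in ("top","side"):
        im,d=manip.grab_frame(c); np.savez(f"{c}_{name}.npz",im=im,d=d); cv2.imwrite(f"pics/{c}_{name}.png",cv2.resize(im[:,:,::-1],(800,600)))
def fold(q,qt=None,q2=-.1):
    """wrist nearly straight, arm drawn back; q4,q6 of q, q1 of qt"""
    v=np.array(q); v[1]=q2; v[2]=2.1; v[4]=.12; manip.move_j(v.tolist())
def pick(k):
    s=-1; manip.set_gripper(.7)
    manip.move_ptp(*grasp(k,.12,s)); manip.move_l(grasp(k,0,s)[0],max_speed=.12)
    manip.set_gripper(0,60); print("grip",manip.current_grip_width(),"F",np.round(manip.current_force(),1))
    manip.move_l(grasp(k,.25,s)[0],max_speed=.2); print("up",np.round(manip.current_qpos(),2),manip.current_grip_width())
def carry(k):
    q=np.array(manip.current_qpos()); fold(q); print("fold",np.round(manip.current_ee_pos(),3))
    P=hang(k,.14,.17,-1); qt=np.array([.57,0,2.1,4.,.12,-1.9]) if k=="blue" else np.array([.1,0,2.1,3.4,.12,-1.6])
    fold(qt); print("fold2",np.round(manip.current_ee_pos(),3)); manip.move_ptp(*P); print("pre",np.round(manip.current_qpos(),2),np.round(manip.current_force(),1),manip.current_grip_width())
E
python3 - <<'E'
from h import *
pick("blue"); carry("blue"); manip.move_l(hang("blue",.085,.17,-1)[0]); shot("b1"); print(manip.current_time())
E
```

```text
grip 0.15789964682056623 F [-3.5  1.1  9.8]
up [-0.39  0.07  1.97  0.07  0.85  1.33] 0.1597274697856979
fold [ 0.535 -0.167  0.385]
fold2 [0.476 0.332 0.434]
pre [ 0.57  0.25  2.28  4.16  0.71 -2.14] [-0.6 -0.2 -1.1] 0.1548972691370061
11.8667
```

```bash
cat >> h.py <<'E'
def inhand(k,name,t,th):
    """measured points in the expected spanner frame"""
    U=np.cos(th)*u+np.sin(th)*p; W=np.cross(U,yr); R=np.column_stack([U,yr,W]); o=ROOT[k]+t*p-.065*U-.005*W
    for c in ("top","side"):
        z=np.load(f"{c}_{name}.npz"); X=(cloud(c,z["im"],z["d"])-o)@R; m=masks(z["im"])
        b=(abs(X[...,1])<.03)&(X[...,2]>-.012)&(X[...,2]<.03)&(z["d"]>0)
        A=X[b&(X[...,0]>.048)&(X[...,0]<.1)]; B=X[b&m[k]&(abs(X[...,0])<.06)]
        for nm,Q in (("ring",A),("handle",B)):
            if len(Q)>8: print(c,nm,len(Q),"x",np.percentile(Q[:,0],[2,98]).round(4),"y",np.percentile(Q[:,1],[3,50,97]).round(4),"z",np.percentile(Q[:,2],[5,50,95]).round(4))
E
python3 - <<'E'
from h import *
inhand("blue","b1",.085,.17)
a=[cv2.resize(np.load(f"{c}_b1.npz")["im"][r[0]:r[1],r[2]:r[3],::-1],(400,400),interpolation=2) for c,r in (("top",(120,260,110,250)),("side",(120,280,150,310)))]
cv2.imwrite("pics/b1c.png",np.hstack(a))
E
```

```text
top ring 212 x [0.049  0.0843] y [-0.0164 -0.0007  0.0148] z [0.0018 0.0082 0.014 ]
top handle 134 x [-0.0239  0.0371] y [-0.0075 -0.001   0.0051] z [0.0172 0.0209 0.0233]
side ring 244 x [0.049  0.0824] y [-0.0147  0.0037  0.0174] z [0.0022 0.0089 0.0122]
side handle 172 x [-0.0053  0.035 ] y [-0.0035  0.0041  0.008 ] z [0.0138 0.0207 0.0231]
```

View pics/b1c.png

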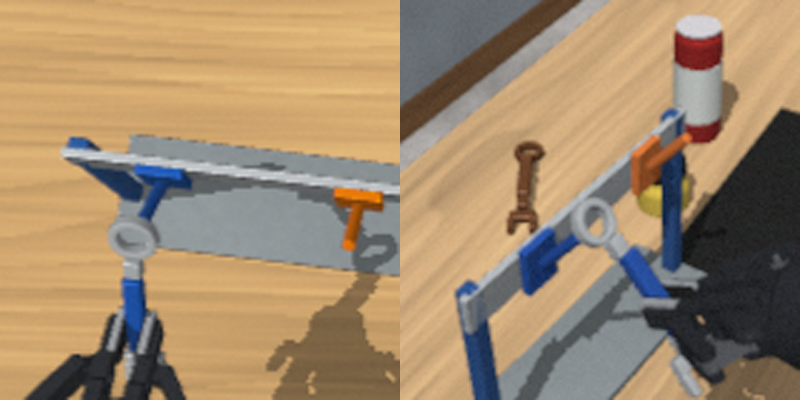

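The held ring sits in line just beyond the blue peg's tip: crop-left (133,238), crop-right (595,222). The measurements match the model to about 1–2 mm, so I'm inserting.

```bash
cat >> h.py <<'E'
def insert(k):
    f0=np.array(manip.current_force())
    for t in (.065,.05,.035,.022):
        manip.move_l(hang(k,t,.17,-1)[0],max_speed=.08); f=np.array(manip.current_force())-f0; print(t,f.round(1))
        if np.linalg.norm(f)>15: print("STOP"); return False
    manip.move_l(*hang(k,.022,.38,-1),max_speed=.08); print("tilt",(np.array(manip.current_force())-f0).round(1)); return True
E
python3 - <<'E'
from h import *
insert("blue"); shot("b2"); print(manip.current_time())
a=[cv2.resize(np.load(f"{c}_b2.npz")["im"][r[0]:r[1],r[2]:r[3],::-1],(400,400),interpolation=2) for c,r in (("top",(120,260,110,250)),("side",(120,280,150,310)))]
cv2.imwrite("pics/b2c.png",np.hstack(a))
E
```

```text
0.065 [-0.5  0.2  0.6]
0.05 [-0.9  0.3 -0.4]
0.035 [-0.5  0.3  0.4]
0.022 [-1.2  0.1  1.4]
tilt [ 0.5 -0.3  1.4]
13.7833
```

View pics/b2c.png

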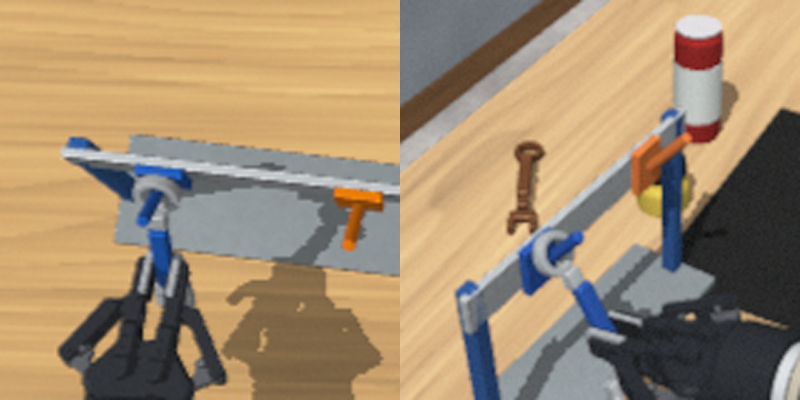

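The peg visibly passes through the ring (crop-left (150,205), crop-right (560,245)), with forces near zero. I'll release, fetch orange, and bring it to its peg.

```bash
cat >> h.py <<'E'
def release(d=.12):
    manip.set_gripper(.5); manip.dwell(.3)
    x=np.array(manip.current_tcp_rot())[:,0]; manip.move_l(np.array(manip.current_ee_pos())-d*x,max_speed=.12)
    print("rel",np.round(manip.current_ee_pos(),3),np.round(manip.current_qpos(),2))
E
python3 - <<'E'
from h import *
release(); shot("b3")
fold(manip.current_qpos()); fold([-.65,0,0,.15,0,1.0])
pick("orange"); carry("orange"); manip.move_l(hang("orange",.085,.17,-1)[0]); shot("o1"); inhand("orange","o1",.085,.17); print(manip.current_time())
a=[cv2.resize(np.load(f"{c}.npz")["im"][r[0]:r[1],r[2]:r[3],::-1],(400,300),interpolation=2) for c,r in (("top_b3",(120,240,110,270)),("side_b3",(120,260,150,336)),("top_o1",(120,240,150,310)),("side_o1",(120,260,150,336)))]
cv2.imwrite("pics/o1c.png",np.vstack([np.hstack(a[:2]),np.hstack(a[2:])]))
E
```

```text
rel [0.47  0.2   0.163] [ 0.66  0.59  2.38  3.93  1.22 -1.69]
grip 0.1546423294601621 F [-1.4  2.   5.9]
up [-0.65  0.27  1.72  0.15  0.92  1.  ] 0.15980329448140335
fold [ 0.475 -0.299  0.386]
fold2 [0.578 0.096 0.443]
pre [ 0.1   0.12  2.47  3.45  0.59 -1.75] [ 0.4  0.3 -1.1] 0.1581415509982577
top ring 204 x [0.0488 0.0833] y [-0.0156 -0.0001  0.0153] z [0.0004 0.0082 0.013 ]
top handle 98 x [-0.0127  0.036 ] y [-0.0063 -0.0012  0.0049] z [0.0185 0.0207 0.0224]
side ring 181 x [0.0499 0.0823] y [-0.014   0.0044  0.0176] z [0.0017 0.0085 0.0112]
29.4833
```

View pics/o1c.png

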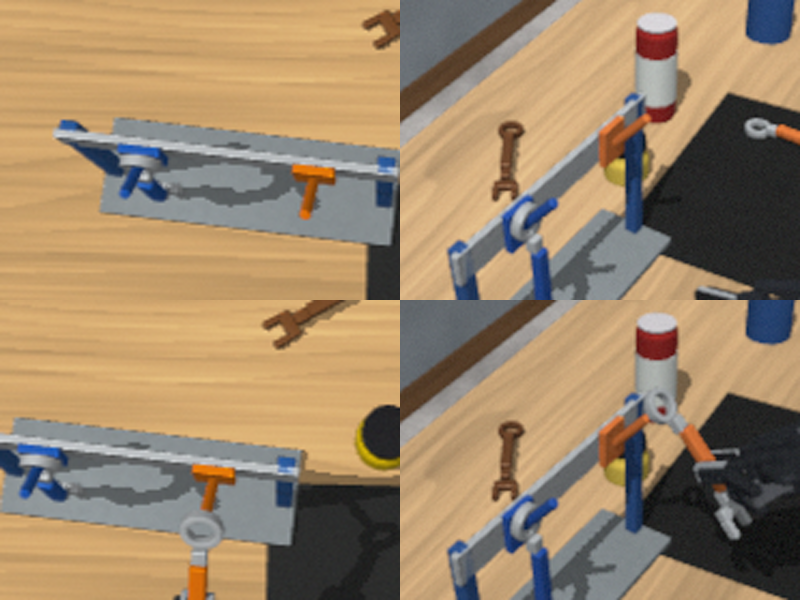

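The blue spanner hangs on the blue peg. The orange ring is just beyond the orange peg's tip (lower-left (202,530), lower-right (660,405)) and in line with it. Inserting and releasing.

```bash
python3 - <<'E'
from h import *
if insert("orange"):
    release(); fold(manip.current_qpos()); fold([-.65,0,0,.15,0,1.0]); manip.dwell(2); shot("e")
    for n in ("blue","orange"):
        for c in ("top","side"):
            z=np.load(c+"_e.npz");X=cloud(c,z["im"],z["d"])-ROOT[n]
            Q=np.stack([X@n_ for n_ in (globals()["n"] if 0 else np.array([np.cos(psi),np.sin(psi),0]),yr,ez)],-1)
            P=Q[masks(z["im"])[n]&(z["d"]>0)&(abs(Q[...,1])<.05)&(Q[...,2]<-.03)&(Q[...,2]>-.13)&(abs(Q[...,0])<.12)]
            if len(P)>10: print(n,c,len(P),"top/bottom thirds of handle",P[P[:,2]>-.06].mean(0).round(3),P[P[:,2]<-.08].mean(0).round(3))
    print(np.round(manip.current_force(),1))
    for n in ("spray_can","grease_jar","socket"): print(n,[np.round(r["at"],3).tolist() for r in manip.look_for("top",n)][:1])
    a=[cv2.resize(np.load(f"{c}_e.npz")["im"][r[0]:r[1],r[2]:r[3],::-1],(400,300),interpolation=2) for c,r in (("top",(120,240,130,290)),("side",(140,290,150,350)))]
    cv2.imwrite("pics/ec.png",np.hstack(a))
print(manip.current_time())
E
```

```text
0.065 [-0.5  0.2 -0.6]
0.05 [ 0.2 -0.4 -0.4]
0.035 [-1.   0.3 -0.9]
0.022 [ 0.1 -0.6 -0.2]
tilt [0.9 0.5 0.4]
rel [0.456 0.051 0.164] [ 0.14  0.61  2.6   3.37  1.41 -1.55]
blue top 31 top/bottom thirds of handle [-0.021 -0.005 -0.044] [-0.022 -0.007 -0.08 ]
blue side 142 top/bottom thirds of handle [-0.021  0.005 -0.044] [-0.021  0.006 -0.084]
[-0.5 -0.2 -0.5]
spray_can [[0.709, -0.263, 0.137]]
grease_jar [[0.686, -0.121, 0.057]]
socket [[0.608, 0.187, 0.219]]
39.35
```

View pics/ec.png

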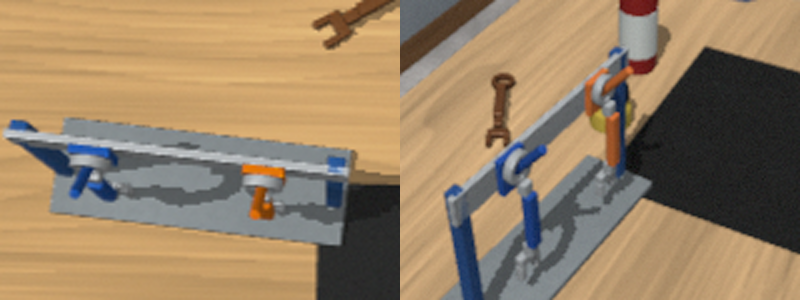

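Both hang from their own pegs: blue at crop-right (530,220), orange at (612,130). The network's socket report (0.608, 0.187, 0.219) is on the blue peg, so it is false. I'll check the socket by pixel comparison and check stillness, then hand in.

```bash
python3 - <<'E'
from h import *
a=np.load("top0.npz")["im"].astype(int); e=np.load("top_e.npz")["im"].astype(int)
for nm,r in (("socket",(268,295,155,195)),("can",(135,182,340,390)),("jar",(158,192,288,325))): print(nm,"mean |diff|",abs(a-e)[r[0]:r[1],r[2]:r[3]].mean().round(2))
f,_=manip.grab_frame("side"); g=np.load("side_e.npz")["im"].astype(int); D=abs(f.astype(int)-g)[140:290,150:350]; print("still",D.mean().round(2),D.max())
print(np.round(manip.current_force(),1),np.abs(manip.current_joint_vel()).max().round(4))
manip.sign_off()
E
```

```text
socket mean |diff| 4.01
can mean |diff| 4.32
jar mean |diff| 3.44
still 2.07 19
[ 0.8 -0.  -0.4] 0.0021
the job is handed in; nothing more can be done
```

Both spanners are hanging on their own pegs, blue on blue and orange on orange, and I handed the job in at about 39 s of the 69 s allowed. I picked each one up by its handle, slid the ring onto the peg, tilted it towards hanging, let go and backed away.

Last checks:
- **Hanging:** the last pictures show both spanners with the peg through the ring and the jaw down. The blue handle measured upright within a few hundredths of a radian. The same measurement gave no reading for orange, so I judged that one by eye.
- **Insertion:** contact force stayed below about 2 N at each check while sliding both rings on.
- **Stillness:** two side views in a row differed only by picture noise, and the force on the tool was near zero.
- **Can, jar and socket:** all three look the same as in the first picture. The network still finds the can and jar within about 5 mm of where they were.
- **One disagreement:** the network's last report for the socket was wrong, as it pointed at the blue peg. A picture comparison around the socket shows it hasn't moved.

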